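# Make up two vacuum-fitting kits from the stock

## Robot

A 6-joint arm with a two-finger parallel gripper is mounted at the origin on the work surface. World frame = base frame: x ahead of the robot, y to its left, z up, the work surface at z = 0. Lengths are in m, angles in rad, forces in N, time in s.
With the tool pointing down it reaches from about 0.35 to 0.925 m from the base axis. Payload 6.4 kg.
Tool frame: the origin (TCP) lies at the very end of the fingers, on their centre line; the grasp point (between the pads) lies 19 mm behind it; z points along the fingers, y is the line along which they close (so a half turn about z gives the same grasp; the last joint's range is limited). The gripper opens to 85 mm and grips with 20 to 120 N. Pads are 22 mm wide; open, the fingers measure 114 mm over their backs; the gripper's body (76 mm by 85 mm) begins 54 mm behind the grasp point. The pads swing forward as they close: fully open they stand 13 mm farther back than shut.
Start: joints at [1.07, 0.245, 1.558, -0, 1.339, -0.174], TCP at [0.209, 0.616, 0.231] pointing down, gripper open.
Joint ranges: [-3.13, 3.13], [-1.02, 2.26], [0.13, 2.54], [-0.95, 4.09], [0.21, 2.88], [-2.74, 2.74]. Speed limits (rad/s): [2.57, 2.57, 3.14, 3.14, 3.14, 3.14].

## Interface

Orientations are given as a rotation vector (axis times angle).
In Python, from cell import r, viewer, order, finder gives the robot as it stands.
- The arm moves only by the tool drive_tool, never from a script. Its argument "series" is a list of rows, each an object with "grip": the opening, from 0 (shut) to 1 (fully open); "linear": the shift along the tool's x, y, z in mm, a list of three; "roll": the turn about the tool's z in degrees. In form: [{"grip": grip, "linear": [x, y, z], "roll": roll}, ...]. A call has exactly 10 rows; each row is the pose to reach, as a shift and turn from the pose commanded when the call began, along the tool's axes at that moment; what a row does not reach only later rows make up. A row lasts 1/8 s, in which the tool goes at most 62.5 mm and 10.7 degrees, less where a joint would pass 70% of its speed; a pose out of reach is approached as far as the arm can. A call with a gripper value outside its range is refused whole. The fingers move at their own pace and stop on an object; "force" is the grip in N (left out, the last holds). Time passes only in rows, so rows that repeat a pose let the fingers close, or fill a call up. It gives the time, the measured TCP pose, the force, the opening and the grip force at its end, in the units of the state.
- r.get_state(): the state, without advancing time (a new reading comes with each control period).
- viewer.get_image(name): name is "scene" or "top" or "wrist"; returns a dict with "image" (400x640x3 uint8, red, green, blue), "K" (3x3 intrinsics, pixels), "camera_from_world" (4x4, takes a point from world to camera coordinates); the wrist camera has in their place "tool_from_camera" (4x4, takes a point from camera to tool coordinates, whose origin is the TCP and whose axes are the flange's). Camera axes: x right, y up, looking along -z (the intrinsics and any distortion apply to the point x, -y, -z); pixel columns grow to the right and rows downward; lengths in m; the calibration is good to about 2 mm. The wrist camera is an equidistant fisheye: a pixel r from the principal point sees the ray r / f radians off the axis. A picture is of the moment at which its call begins: read the wrist's pose just before it. There is no depth.
- order.job_done(): hands the job in; it is judged then, once.
Trained networks look in a picture, given as the dict that the camera call returned (one of the last four; its "shot" number tells which), for a name from the list of things; names that differ only in an ending like _2 or _b are one class to them, and where a whole thing is asked for, a point or a joint stands for the part that bears it (a point fixed in the world has none). Each returns a list of dicts, best first, with "conf" (0 to 1); they miss things now and then, are a little off and sometimes report something else, mostly with a low value. They report only what shows in the picture. A call takes as long as a camera call. They do not tell look-alikes from the thing itself.
- finder.silhouettes(picture, name): "pixels" (400x640 bool, what is visible of it) and "extent" ([centre column, centre row, width, height] in pixels, round what is visible of it).
- finder.tip_of(picture, name): "pixel" ([column, row] in pixels: a listed point, or the origin of a listed thing).
The state is a dict: "time_s": time; "joints": joint angles; "qd": joint speeds; "joint_efforts": joint torques, N m; "position": TCP position; "tcp_rot": TCP orientation; "contact_force": force on the tool from outside, world axes, zero at the start; "ft_torque": the same for the moment, N m; "opening": finger opening in m; "grasp_force": force on a finger pad.
Only numpy, scipy, OpenCV 4.12 (cv2) and the standard library are available. Lean on these libraries where they do the work, as an engineer would, in place of code of your own. Each camera call takes 0.05 s, during which the arm holds its last target. There are 200 camera calls.

## Task

Make up the two vacuum-fitting kits from the stock on the desk. The three-bay tray gets the small seal box in its wide bay, the reducer in the middle bay and the four-way cross in the narrow end bay; the two-bay tray gets the large seal box in its wide bay and the straight nipple in its narrow bay. Set each thing down gently, upright on the floor of its bay as it stands now, and leave the blank flange, the clamp and the stack of boxes where they are.

Things in the scene. Friction and masses are not known exactly. Their poses are not given: they have to be found in the camera images.
- cross: Four-way vacuum cross, plain steel, 160 g, upright on one of its four round flanges: 60 mm high, 60 mm across its two level side arms (at 30 mm height), tubes 14 mm thick. Flanges 30 mm across, 5 mm thick; grip the top one (55 to 60 mm height), fingers either side of the arms' plane. Origin: centre of its underside, z up, x along the side arms.
- nipple: Straight vacuum nipple of plain stainless steel, standing upright: a 28 mm tube with a 40 mm flange, 5 mm thick, at each end; 60 mm high. The top flange is at 55 to 60 mm height. Origin at the centre of its underside, z axis up along its axis; round, so its yaw does not matter. 130 g.
- reducer: Vacuum reducer, plain steel, 200 g, upright on its wide foot flange (55 mm across, 5 mm thick); above it a cone up to 20 mm height (keep fingertips above that), a 16 mm neck, and a top flange 30 mm across at 40 to 45 mm height, to be gripped. Round. Origin: centre of its underside, z up.
- box_large: The large seal box: a single closed, clear plastic round box, 52 mm across and 22 mm high, dark O-rings visible inside on a white paper disc. Origin at the centre of its underside, z axis up along its axis; round. 60 g.
- box_small: The small seal box: a single closed, clear plastic round box, 36 mm across and 22 mm high, with dark O-rings inside. Origin at the centre of its underside, z axis up along its axis; round. 35 g.
- tray3: Three-bay kit tray, open, white card, brown dividers, fixed: 256 mm (along its y) by 120 mm (x). Walls and dividers 3 mm thick, 16 mm high; floor 3 mm thick. Origin: centre of its underside, z up. Bays are 114 mm clear in x, centred on x = 0. Along y: wide bay (to the robot's right), 100 mm clear, centred at -75 mm; middle bay, 72 mm clear, at +14 mm; narrow end bay, 72 mm clear, at +89 mm.
- tray2: Two-bay kit tray, open, white card, brown dividers, fixed: 181 mm (along its y) by 120 mm (x). Walls and divider 3 mm thick, 16 mm high from the underside; floor 3 mm thick. Origin: centre of its underside, z up. Bays are 114 mm clear in x, centred on x = 0. Along y: wide bay (to the robot's right), 100 mm clear, centred at -37.5 mm; narrow bay, 72 mm clear, at +51.5 mm.
- blank: Bystander: aluminium blank flange lying flat among the stock, a plain disc 55 mm across and 8 mm thick. Not wanted. Origin at the centre of its underside.
- clamp: Bystander: aluminium flange clamp lying flat among the stock, a ring about 50 mm across and 14 mm high with two ears and a wing nut that reach 41 mm from the ring's centre along its x axis. Not wanted. Origin at the ring's centre, on the underside.
- stack: Bystander: a stack of five clear round boxes, 46 mm across and 85 mm high altogether, standing at the left of the work. Not wanted. Origin at the centre of its underside.
There are look-alikes about, which are no part of the job. What is shaped like the tray2 but turquoise is not meant. Leave any purple look-alike of the box_small alone.

How it is judged:
By the outcome, as a careful person would: the job done as asked, in the order asked, and still so for the second after the job is handed in, with the robot touching nothing.
It also fails if it takes over 144 s, if anything falls off the work surface, if the arm or the gripper's body presses on something with over 40 N, if the wrist force passes 120 N, or if a joint passes its speed limit or range.

## Working session

There is one attempt and no reset: what is moved stays moved. The work goes in short steps, Python scripts to look and compute and a tool call to move; the robot and the scene stay as the last step left them, time stands still between calls to the robot, and variables do not carry over. Pictures are saved under pics/ and viewed, at most 14 in all, crops included, and the job is handed in when it is done.

Besides the shell and the picture viewer there is one more tool, called in YAML: its name, and indented under it one key for each argument. drive_tool: Moves the arm, as the interface text tells. Its arguments: {"type":"object","properties":{"series":{"type":"array"},"force":{"type":"number"}},"required":["series"]}

```bash
mkdir -p pics; ls
cat > h.py <<'E'
import numpy as np, cv2
from cell import r, viewer, order, finder
from scipy.spatial.transform import Rotation as R
def ray(p,px,st=None):
    K=p["K"];u=(px[0]-K[0,2])/K[0,0];v=(px[1]-K[1,2])/K[1,1]
    if "camera_from_world" in p:
        M=np.linalg.inv(p["camera_from_world"]);d=np.array([u,-v,-1])
    else:
        T=np.eye(4);T[:3,:3]=R.from_rotvec(st["tcp_rot"]).as_matrix();T[:3,3]=st["position"]
        M=T@p["tool_from_camera"];t=np.hypot(u,v);s=np.sin(t)/max(t,1e-9);d=np.array([u*s,-v*s,-np.cos(t)])
    return M[:3,3],M[:3,:3]@d
def at(p,px,z,st=None):
    o,d=ray(p,px,st);return o+d*(z-o[2])/d[2]
def save(p,n,crop=None,f=1):
    im=p["image"][:,:,::-1]
    if crop: im=im[crop[1]:crop[3],crop[0]:crop[2]]
    cv2.imwrite("pics/"+n,cv2.resize(im,None,fx=f,fy=f,interpolation=cv2.INTER_CUBIC))
E
python3 - <<'E'
from h import *
np.set_printoptions(precision=3,suppress=True)
st=r.get_state();print(st)
hs=dict(cross=0,nipple=0,reducer=0,box_large=0,box_small=0,tray3=0,tray2=0,blank=0,clamp=0,stack=0)
for c in ("top","scene"):
    p=viewer.get_image(c);save(p,c+"0.png",None,1.25)
    print(c,p["K"],np.linalg.inv(p["camera_from_world"])[:3,3])
    for n in hs:
        for d in finder.tip_of(p,n)[:4]:
            print(n,round(d["conf"],2),np.round(d["pixel"]),at(p,d["pixel"],0)[:2])
E
```

```text
pics
{'time_s': 0.0, 'joints': array([ 1.07 ,  0.246,  1.559,  0.   ,  1.339, -0.174]), 'qd': array([-0.   ,  0.001, -0.002,  0.001,  0.002, -0.002]), 'joint_efforts': array([ -0.   , -42.952, -32.613,  -0.   ,   0.005,  -0.   ]), 'position': array([0.208, 0.615, 0.23 ]), 'tcp_rot': array([-0.511, -3.099,  0.003]), 'contact_force': array([ 0.37 , -0.164,  0.452]), 'ft_torque': array([-0.009,  0.042, -0.056]), 'grasp_force': 0.0, 'opening': 0.08525186825211527}
top [[378.982   0.    323.967]
 [  0.    378.982 198.944]
 [  0.      0.      1.   ]] [0.206 0.022 1.023]
cross 0.57 [487. 176.] [ 0.491 -0.43 ]
nipple 0.67 [427. 204.] [ 0.412 -0.258]
reducer 0.82 [186. 172.] [0.502 0.411]
box_large 0.68 [285. 193.] [0.442 0.134]
box_large 0.18 [333. 196.] [0.433 0.001]
box_small 0.63 [386. 187.] [ 0.458 -0.148]
box_small 0.53 [358. 207.] [ 0.401 -0.068]
tray3 0.76 [291. 122.] [0.653 0.122]
tray3 0.6 [379. 123.] [ 0.648 -0.134]
tray2 0.76 [291. 122.] [0.653 0.122]
tray2 0.6 [379. 123.] [ 0.648 -0.134]
blank 0.85 [237. 205.] [0.407 0.264]
blank 0.36 [386. 190.] [ 0.451 -0.146]
clamp 0.7 [335. 1
[... 175 characters left out ...]
0.91 [203. 325.] [ 0.503 -0.426]
nipple 0.87 [239. 262.] [ 0.417 -0.255]
reducer 0.57 [404. 171.] [0.51  0.396]
box_large 0.74 [360. 178.] [0.422 0.26 ]
box_large 0.72 [342. 196.] [0.44  0.142]
box_small 0.74 [277. 245.] [ 0.444 -0.147]
box_small 0.51 [282. 224.] [ 0.397 -0.08 ]
box_small 0.51 [360. 176.] [0.416 0.269]
tray3 0.79 [394. 225.] [0.635 0.132]
tray3 0.61 [332. 279.] [ 0.629 -0.138]
tray3 0.57 [181. 234.] [ 0.221 -0.296]
tray2 0.79 [394. 225.] [0.635 0.132]
tray2 0.61 [332. 279.] [ 0.629 -0.138]
tray2 0.57 [181. 234.] [ 0.221 -0.296]
blank 0.69 [360. 176.] [0.416 0.269]
blank 0.17 [447. 175.] [0.631 0.475]
clamp 0.76 [309. 218.] [ 0.433 -0.007]
stack 0.78 [444. 177.] [0.628 0.457]
```

View pics/top0.png

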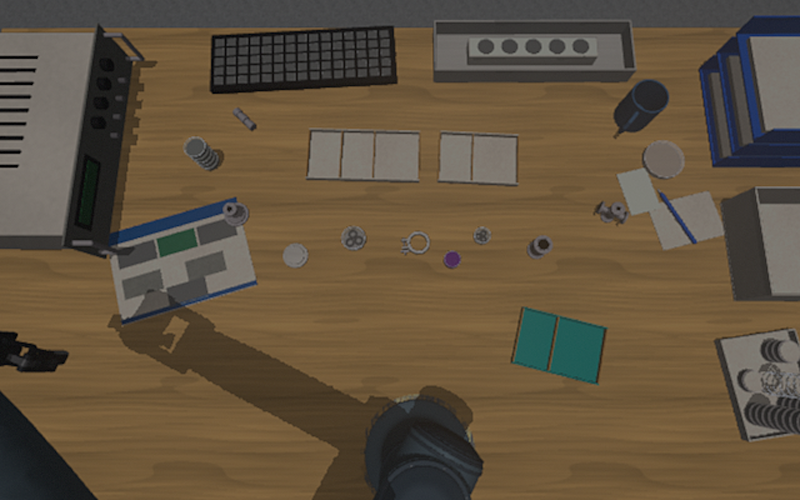

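View pics/scene0.png

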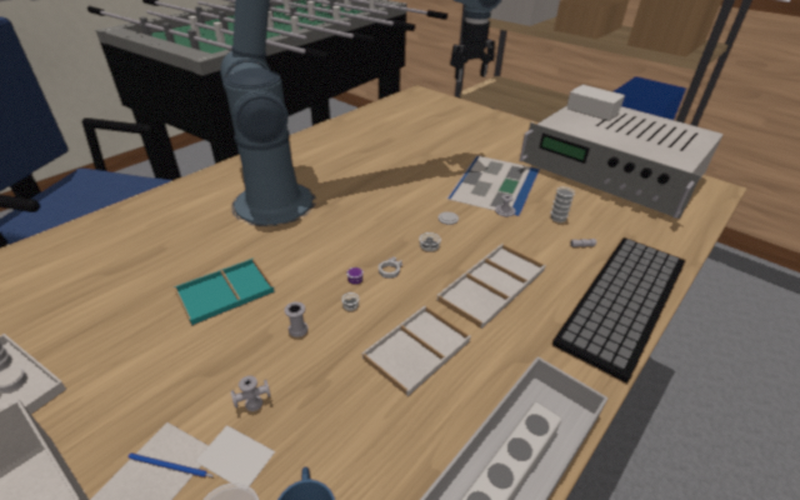

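The pictures show these candidates (top view, 800x500 scale):
- **Small boxes:** clear at (482,235), purple at (452,260). The clear one is meant.
- **Two-bay trays:** white at (478,159), turquoise at (559,345). The white one is meant.
- **Three-bay tray:** (363,156).

I'll confirm these in one crop and measure the tray poses and the cross yaw.

Run:
```python
from h import *
np.set_printoptions(precision=3,suppress=True)
p=viewer.get_image("top");save(p,"crop1.png",(240,95,500,310),3)
for n,z in (("tray3",.016),("tray2",.016),("cross",.03)):
    for d in finder.silhouettes(p,n)[:3]:
        c=max(cv2.findContours(d["pixels"].astype(np.uint8),0,1)[0],key=len)[:,0]
        w=np.array([at(p,q,z)[:2] for q in c],np.float32)
        print(n,d["conf"],d["extent"],cv2.minAreaRect(w*1000))
p2=viewer.get_image("scene")
for n,z in (("tray3",.016),("tray2",.016)):
    for d in finder.silhouettes(p2,n)[:3]:
        c=max(cv2.findContours(d["pixels"].astype(np.uint8),0,1)[0],key=len)[:,0]
        w=np.array([at(p2,q,z)[:2] for q in c],np.float32)
        print(n,d["conf"],d["extent"],cv2.minAreaRect(w*1000))
print(viewer.get_image("wrist")["tool_from_camera"])
```

```text
tray3 0.76 [383.4, 126.2, 68.0, 47.4] ((634.409912109375, -139.36740112304688), (185.63328552246094, 129.1748504638672), 87.12110900878906)
tray3 0.55 [289.5, 123.2, 90.7, 44.1] ((640.5591430664062, 123.77963256835938), (258.39923095703125, 127.07975006103516), 88.06344604492188)
tray2 0.76 [383.4, 126.2, 68.0, 47.4] ((634.409912109375, -139.36740112304688), (185.63328552246094, 129.1748504638672), 87.12110900878906)
tray2 0.55 [289.5, 123.2, 90.7, 44.1] ((640.5591430664062, 123.77963256835938), (258.39923095703125, 127.07975006103516), 88.06344604492188)
cross 0.74 [490.6, 171.9, 21.9, 18.1] ((501.210693359375, -424.84521484375), (62.21317672729492, 42.37109375), 85.35437774658203)
tray3 0.88 [331.7, 282.6, 86.8, 69.8] ((636.0847778320312, -142.3836669921875), (188.67050170898438, 127.21593475341797), 86.95391845703125)
tray3 0.88 [180.8, 235.6, 78.4, 51.3] ((222.54476928710938, -296.80621337890625), (184.00173950195312, 141.48861694335938), 75.52336120605469)
tray3 0.58 [394.4, 228.2, 86.6, 66.0] ((643.4322509765625, 117.24610900878906), (269.89654541015625, 126.83594512939453), 88.58407592773438)
tray2 0.88 [331.7, 282.6, 86.8, 69.8] ((636.0847778320312, -142.3836669921875), (188.67050170898438, 127.21593475341797), 86.95391845703125)
tray2 0.88 [180.8, 235.6, 78.4, 51.3] ((222.54476928710938, -296.80621337890625), (184.00173950195312, 141.48861694335938), 75.52336120605469)
tray2 0.58 [394.4, 228.2, 86.6, 66.0] ((643.4322509765625, 117.24610900878906), (269.89654541015625, 126.83594512939453), 88.58407592773438)
[[-0.001  0.962  0.273  0.069]
 [ 1.     0.001 -0.    -0.   ]
 [-0.     0.273 -0.962 -0.143]
 [ 0.     0.     0.     1.   ]]
```

View pics/crop1.png

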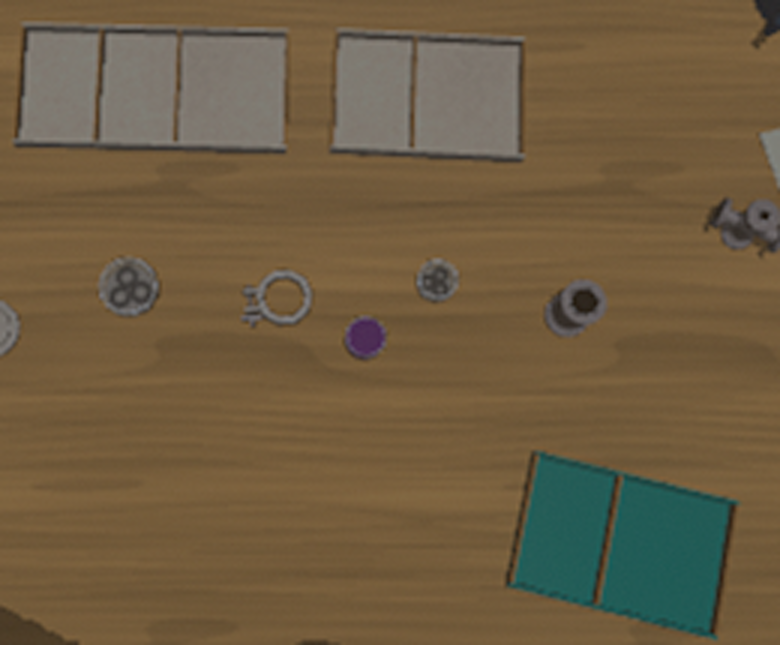

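The crop confirms it: the clear small box is at crop (437,280) and the purple look-alike at (365,338). The white trays lie at about (0.641,0.122) with yaw -1.7° and (0.635,-0.140) with yaw -3°. I'm heading to the small box first.

drive_tool:
  series:
    - {"grip":1,"linear":[-40,-50,0],"roll":-10}
    - {"grip":1,"linear":[-80,-100,0],"roll":-19}
    - {"grip":1,"linear":[-120,-140,0],"roll":-19}
    - {"grip":1,"linear":[-160,-190,10],"roll":-19}
    - {"grip":1,"linear":[-200,-240,20],"roll":-19}
    - {"grip":1,"linear":[-240,-290,30],"roll":-19}
    - {"grip":1,"linear":[-280,-340,40],"roll":-19}
    - {"grip":1,"linear":[-320,-390,50],"roll":-19}
    - {"grip":1,"linear":[-360,-440,60],"roll":-19}
    - {"grip":1,"linear":[-400,-490,70],"roll":-19}

```text
time_s: 2.75
position: [0.4253, 0.0361, 0.164]
tcp_rot: [-0.007, 3.14, -0.0]
contact_force: [0.8, 1.0, 0.0]
opening: 0.0855
grasp_force: 0.0
```

```bash
cat >> h.py <<'E'
np.set_printoptions(precision=4,suppress=True)
def axes(st): return R.from_rotvec(st["tcp_rot"]).as_matrix()
def go(x,y,z,yaw=90,st=None):
    """tool shift (mm) and roll (deg) that brings the TCP to x,y,z, tool y at world angle yaw"""
    st=st or r.get_state();A=axes(st);cur=np.degrees(np.arctan2(A[1,1],A[0,1]))
    d=A.T@(np.array([x,y,z])-st["position"])*1000
    print("at",st["position"],"yaw",round(cur,1),"-> linear",d.round(0),"roll",round(-(yaw-cur),1),"j6",round(st["joints"][5],2))
def look(n,ztop,pic=None,crop=None,f=1):
    """centroid of silhouette/extent centre at height ztop via wrist"""
    st=r.get_state();p=viewer.get_image("wrist")
    if pic: save(p,pic,crop,f)
    for d in finder.silhouettes(p,n)[:3]:
        m=d["pixels"];q=np.argwhere(m)[:,::-1].mean(0)
        print(n,round(d["conf"],2),"px",q.round(),"centroid",at(p,q,ztop,st)[:2],"ext",np.round(d["extent"]))
    for d in finder.tip_of(p,n)[:3]:
        print("  origin",round(d["conf"],2),np.round(d["pixel"]),at(p,d["pixel"],0,st)[:2])
    return p,st
E
python3 -c "
from h import *
go(.45,-.15,.16)"
```

```text
at [0.4253 0.0361 0.164 ] yaw 90.3 -> linear [ -24. -186.    4.] roll 0.3 j6 -1.76
```

drive_tool:
  series:
    - {"grip":1,"linear":[-10,-50,0],"roll":0}
    - {"grip":1,"linear":[-20,-100,10],"roll":0}
    - {"grip":1,"linear":[-24,-150,20],"roll":0}
    - {"grip":1,"linear":[-24,-186,40],"roll":0}
    - {"grip":0.75,"linear":[-24,-186,40],"roll":0}
    - {"grip":0.75,"linear":[-24,-186,40],"roll":0}
    - {"grip":0.75,"linear":[-24,-186,40],"roll":0}
    - {"grip":0.75,"linear":[-24,-186,40],"roll":0}
    - {"grip":0.75,"linear":[-24,-186,40],"roll":0}
    - {"grip":0.75,"linear":[-24,-186,40],"roll":0}

```text
time_s: 4.0
position: [0.4497, -0.1475, 0.1239]
tcp_rot: [-0.008, 3.141, -0.0]
contact_force: [-0.0, 0.1, -0.1]
opening: 0.0639
grasp_force: 0.0
```

```bash
python3 -c "
from h import *
p,st=look('box_small',.011,'w1.png',None,1.25)
go(.45,-.15,.004)"
```

```text
box_small 0.85 px [411. 138.] centroid [ 0.3977 -0.0736] ext [410. 139.  49.  44.]
box_small 0.55 px [330. 198.] centroid [ 0.4514 -0.1412] ext [331. 199.  44.  46.]
  origin 0.59 [330. 194.] [ 0.45  -0.141]
at [ 0.4496 -0.1477  0.1238] yaw 90.3 -> linear [ -0.  -2. 120.] roll 0.3 j6 -2.13
```

View pics/w1.png

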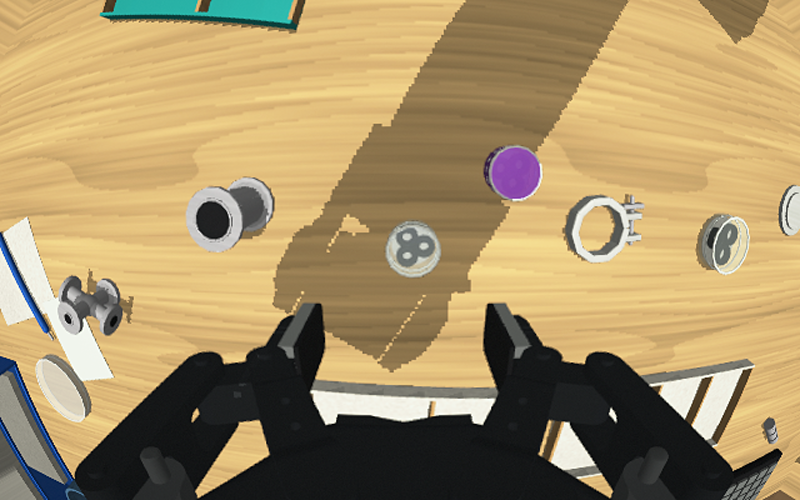

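The clear box is at (413,248), just below and between the fingers; the purple one at (515,172) is clear of them. I'll grasp it now.

drive_tool:
  series:
    - {"grip":0.75,"linear":[-1,6,40],"roll":0}
    - {"grip":0.75,"linear":[-1,6,80],"roll":0}
    - {"grip":0.75,"linear":[-1,6,105],"roll":0}
    - {"grip":0.75,"linear":[-1,6,118],"roll":0}
    - {"grip":0.75,"linear":[-1,6,118],"roll":0}
    - {"grip":0.2,"linear":[-1,6,118],"roll":0}
    - {"grip":0.2,"linear":[-1,6,118],"roll":0}
    - {"grip":0.2,"linear":[-1,6,118],"roll":0}
    - {"grip":0.2,"linear":[-1,6,118],"roll":0}
    - {"grip":0.2,"linear":[-1,6,118],"roll":0}
  force: 25

```text
time_s: 5.4
position: [0.4517, -0.1424, 0.0071]
tcp_rot: [-0.008, 3.14, -0.002]
contact_force: [-1.3, 1.0, 6.1]
opening: 0.0349
grasp_force: 24.9
```

```bash
python3 -c "
from h import *
go(.639,.047,.1,91.7)"
```

```text
at [ 0.4517 -0.1424  0.0071] yaw 90.3 -> linear [-188.  188.  -93.] roll -1.4 j6 -2.12
```

drive_tool:
  series:
    - {"grip":0.2,"linear":[0,0,-20],"roll":0}
    - {"grip":0.2,"linear":[0,0,-55],"roll":0}
    - {"grip":0.2,"linear":[-20,20,-80],"roll":0}
    - {"grip":0.2,"linear":[-55,55,-85],"roll":-1}
    - {"grip":0.2,"linear":[-95,95,-85],"roll":-1}
    - {"grip":0.2,"linear":[-135,135,-85],"roll":-1}
    - {"grip":0.2,"linear":[-170,170,-85],"roll":-1}
    - {"grip":0.2,"linear":[-188,188,-85],"roll":-1}
    - {"grip":0.2,"linear":[-188,188,-85],"roll":-1}
    - {"grip":0.2,"linear":[-188,188,-85],"roll":-1}

```text
time_s: 6.65
position: [0.637, 0.0467, 0.0906]
tcp_rot: [0.035, -3.141, 0.0]
contact_force: [0.2, -0.2, -0.1]
opening: 0.0345
grasp_force: 25.1
```

```bash
python3 -c "
from h import *
p=viewer.get_image('wrist');save(p,'w2.png',None,1.25)
go(.639,.047,.011,91.7)
st=r.get_state()
# predicted bay corners, rim height, drawn via brute search
import cv2
c=np.cos(np.radians(-1.7));s=np.sin(np.radians(-1.7))
im=p['image'][:,:,::-1].copy();A=axes(st);T=np.eye(4);T[:3,:3]=A;T[:3,3]=st['position'];M=np.linalg.inv(T@p['tool_from_camera'])
for x,y in [(a,b) for a in(-57,57) for b in(-125,-25,-22,50,53,125)]:
    w=np.array([.641+(x*c-y*s)/1e3,.122+(x*s+y*c)/1e3,.016,1]);q=(M@w)[:3];q=np.array([q[0],-q[1],-q[2]])
    t=np.arctan2(np.hypot(q[0],q[1]),q[2]);K=p['K'];f=t/np.hypot(q[0],q[1]);cv2.circle(im,(int(K[0,2]+K[0,0]*q[0]*f),int(K[1,2]+K[1,1]*q[1]*f)),2,(0,0,255),-1)
cv2.imwrite('pics/w2.png',cv2.resize(im,None,fx=1.25,fy=1.25))
"
```

```text
at [0.6369 0.0465 0.0906] yaw 91.2 -> linear [-2.  0. 80.] roll -0.5 j6 -1.7
```

View pics/w2.png

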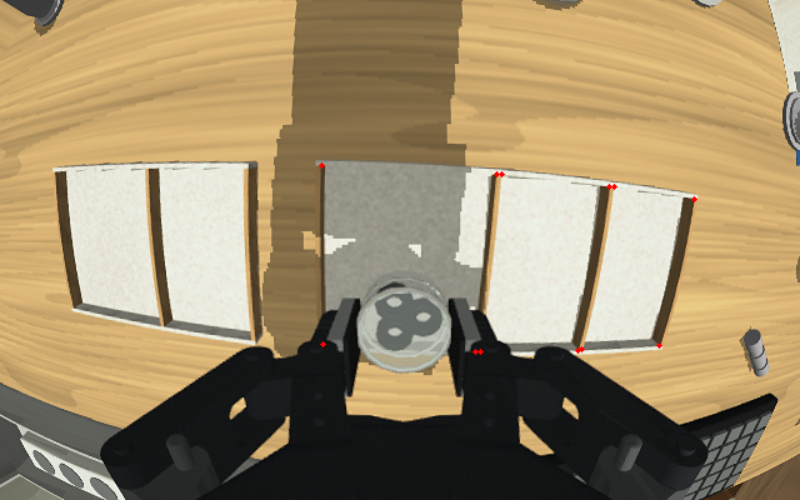

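The predicted tray corners match the picture and the box sits centred over its bay. Lowering and releasing.

drive_tool:
  series:
    - {"grip":0.2,"linear":[-2,0,40],"roll":0}
    - {"grip":0.2,"linear":[-2,0,65],"roll":0}
    - {"grip":0.2,"linear":[-2,0,75],"roll":0}
    - {"grip":0.2,"linear":[-2,0,79],"roll":0}
    - {"grip":0.2,"linear":[-2,0,80],"roll":0}
    - {"grip":0.2,"linear":[-2,0,80],"roll":0}
    - {"grip":0.6,"linear":[-2,0,80],"roll":0}
    - {"grip":0.6,"linear":[-2,0,80],"roll":0}
    - {"grip":0.6,"linear":[-2,0,80],"roll":0}
    - {"grip":0.6,"linear":[-2,0,80],"roll":0}

```text
time_s: 7.95
position: [0.6397, 0.0472, 0.0108]
tcp_rot: [-0.035, 3.141, -0.0]
contact_force: [-1.0, 0.4, 0.1]
opening: 0.0511
grasp_force: 0.0
```

```bash
python3 -c "
from h import *
go(.505,.405,.16,71)"
```

```text
at [0.6397 0.0472 0.0108] yaw 91.3 -> linear [ 127.  361. -149.] roll 20.3 j6 -1.7
```

drive_tool:
  series:
    - {"grip":0.6,"linear":[0,0,-30],"roll":0}
    - {"grip":0.6,"linear":[0,0,-80],"roll":0}
    - {"grip":0.6,"linear":[10,30,-130],"roll":0}
    - {"grip":0.8,"linear":[30,80,-140],"roll":0}
    - {"grip":0.8,"linear":[45,135,-140],"roll":0}
    - {"grip":0.8,"linear":[65,190,-140],"roll":0}
    - {"grip":0.8,"linear":[85,245,-140],"roll":0}
    - {"grip":0.8,"linear":[105,300,-140],"roll":0}
    - {"grip":0.8,"linear":[120,340,-140],"roll":0}
    - {"grip":0.8,"linear":[120,340,-140],"roll":0}

```text
time_s: 9.2
position: [0.5106, 0.3869, 0.1507]
tcp_rot: [0.042, -3.141, -0.0]
contact_force: [0.4, -0.5, -0.1]
opening: 0.0685
grasp_force: 0.0
```

```bash
python3 -c "
from h import *
p,st=look('reducer',.025,'w3.png',None,1.25)
go(.505,.405,.024)"
```

```text
reducer 0.98 px [341. 179.] centroid [0.4974 0.4025] ext [342. 177.  58.  58.]
  origin 0.73 [340. 174.] [0.4983 0.403 ]
at [0.5124 0.3839 0.1507] yaw 91.3 -> linear [  7.  21. 127.] roll 1.3 j6 -1.13
```

View pics/w3.png

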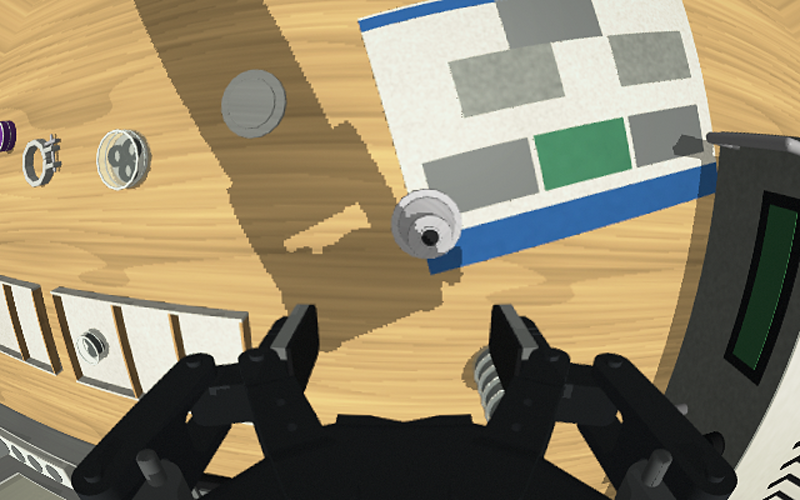

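The small box stands in its bay (92,345), and the reducer is at (427,225), standing partly on the leaflet. I'll move above it and check once.

drive_tool:
  series:
    - {"grip":0.8,"linear":[13,19,0],"roll":0}
    - {"grip":0.8,"linear":[13,19,30],"roll":0}
    - {"grip":0.8,"linear":[13,19,65],"roll":0}
    - {"grip":0.8,"linear":[13,19,75],"roll":0}
    - {"grip":0.8,"linear":[13,19,75],"roll":0}
    - {"grip":0.8,"linear":[13,19,75],"roll":0}
    - {"grip":0.8,"linear":[13,19,75],"roll":0}
    - {"grip":0.8,"linear":[13,19,75],"roll":0}
    - {"grip":0.8,"linear":[13,19,75],"roll":0}
    - {"grip":0.8,"linear":[13,19,75],"roll":0}

```text
time_s: 10.6
position: [0.4987, 0.4031, 0.0758]
tcp_rot: [0.035, -3.141, 0.0]
contact_force: [0.5, -0.1, 0.2]
opening: 0.0683
grasp_force: 0.0
```

```bash
python3 -c "
from h import *
p,st=look('reducer',.02,'w4.png',(180,100,500,350),2)
print(p['K'])
go(.499,.403,.025)"
```

```text
reducer 0.87 px [324. 217.] centroid [0.4977 0.4038] ext [323. 217.  77.  81.]
  origin 0.9 [324. 213.] [0.5017 0.4042]
[[309.7069   0.     322.8605]
 [  0.     309.7069 200.1851]
 [  0.       0.       1.    ]]
at [0.4987 0.4031 0.0757] yaw 91.3 -> linear [-0. -0. 51.] roll 1.3 j6 -1.09
```

View pics/w4.png

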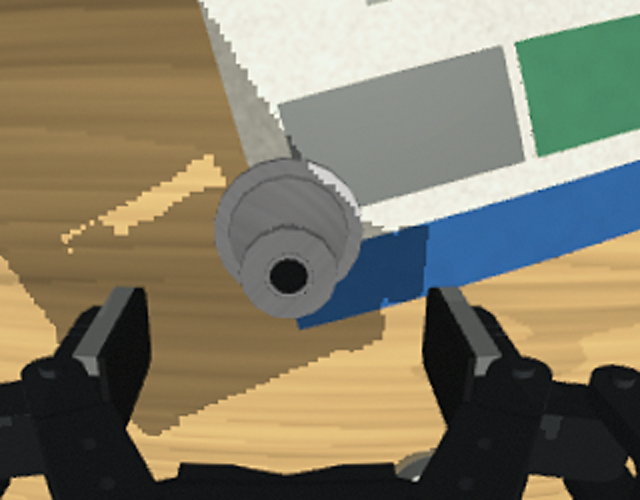

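The reducer's top flange is centred between the fingers at crop (289,275). Grasping it.

drive_tool:
  series:
    - {"grip":0.8,"linear":[-1,1,25],"roll":0}
    - {"grip":0.8,"linear":[-1,1,40],"roll":0}
    - {"grip":0.8,"linear":[-1,1,48],"roll":0}
    - {"grip":0.8,"linear":[-1,1,48],"roll":0}
    - {"grip":0.1,"linear":[-1,1,48],"roll":0}
    - {"grip":0.1,"linear":[-1,1,48],"roll":0}
    - {"grip":0.1,"linear":[-1,1,48],"roll":0}
    - {"grip":0.1,"linear":[-1,1,48],"roll":0}
    - {"grip":0.1,"linear":[-1,1,48],"roll":0}
    - {"grip":0.1,"linear":[-1,1,48],"roll":0}
  force: 45

```text
time_s: 12.0
position: [0.5003, 0.4043, 0.0288]
tcp_rot: [-0.035, 3.14, 0.0]
contact_force: [-1.3, -2.1, 5.5]
opening: 0.0276
grasp_force: 44.0
```

```bash
python3 -c "
from h import *
go(.641,.136,.031,91.5)"
```

```text
at [0.5003 0.4043 0.0288] yaw 91.3 -> linear [-135. -271.   -2.] roll -0.2 j6 -1.09
```

drive_tool:
  series:
    - {"grip":0.1,"linear":[0,0,-15],"roll":0}
    - {"grip":0.1,"linear":[0,0,-45],"roll":0}
    - {"grip":0.1,"linear":[-15,-30,-70],"roll":0}
    - {"grip":0.1,"linear":[-37,-75,-75],"roll":0}
    - {"grip":0.1,"linear":[-60,-120,-75],"roll":0}
    - {"grip":0.1,"linear":[-82,-165,-75],"roll":0}
    - {"grip":0.1,"linear":[-105,-210,-75],"roll":0}
    - {"grip":0.1,"linear":[-122,-245,-75],"roll":0}
    - {"grip":0.1,"linear":[-135,-271,-75],"roll":0}
    - {"grip":0.1,"linear":[-135,-271,-75],"roll":0}

```text
time_s: 13.25
position: [0.6414, 0.1345, 0.1031]
tcp_rot: [-0.03, 3.141, 0.0]
contact_force: [0.4, 0.8, -2.7]
opening: 0.0273
grasp_force: 44.6
```

```bash
python3 -c "
from h import *
p,st=look('reducer',.05,'w5.png',None,1.25)
go(.641,.136,.032,91.5)"
```

```text
reducer 0.8 px [322. 242.] centroid [0.6579 0.1343] ext [321. 245.  94. 106.]
  origin 0.77 [326. 235.] [0.673  0.1375]
at [0.6401 0.137  0.1026] yaw 91.3 -> linear [-1. -1. 71.] roll -0.2 j6 -1.56
```

View pics/w5.png

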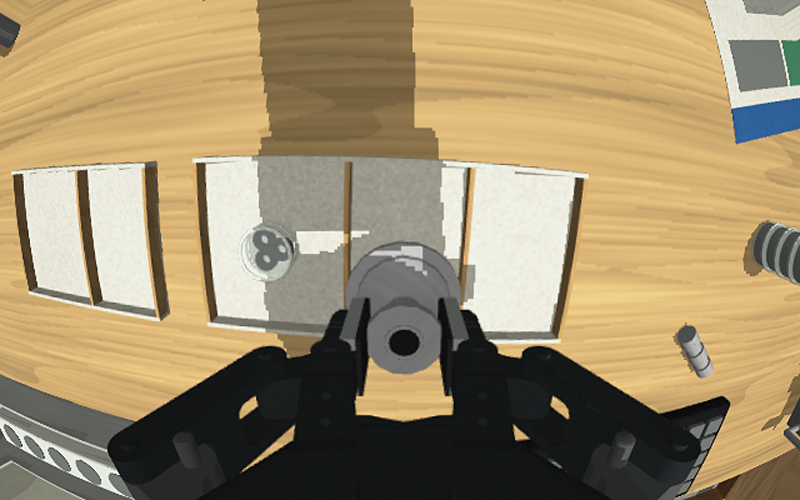

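The reducer hangs upright over the middle bay (404,300), with the small box still in its own bay. Lowering it.

drive_tool:
  series:
    - {"grip":0.1,"linear":[0,-1,20],"roll":0}
    - {"grip":0.1,"linear":[0,-1,45],"roll":0}
    - {"grip":0.1,"linear":[0,-1,62],"roll":0}
    - {"grip":0.1,"linear":[0,-1,68],"roll":0}
    - {"grip":0.1,"linear":[0,-1,70],"roll":0}
    - {"grip":0.1,"linear":[0,-1,71],"roll":0}
    - {"grip":0.1,"linear":[0,-1,71],"roll":0}
    - {"grip":0.6,"linear":[0,-1,71],"roll":0}
    - {"grip":0.6,"linear":[0,-1,71],"roll":0}
    - {"grip":0.6,"linear":[0,-1,71],"roll":0}

```text
time_s: 14.65
position: [0.6411, 0.1353, 0.0322]
tcp_rot: [-0.035, 3.141, 0.0]
contact_force: [1.0, 0.0, -0.2]
opening: 0.0512
grasp_force: 0.0
```

```bash
python3 -c "
from h import *
go(.50,-.40,.17,91.3)
print(r.get_state()['opening'],r.get_state()['joints'])"
```

```text
at [0.6411 0.1353 0.0322] yaw 91.3 -> linear [ 153. -532. -138.] roll -0.0 j6 -1.56
0.0511667630393925 [ 0.0352  0.4906  1.6383  0.      1.012  -1.5578]
```

drive_tool:
  series:
    - {"grip":0.6,"linear":[0,0,-30],"roll":0}
    - {"grip":0.6,"linear":[0,-10,-80],"roll":0}
    - {"grip":0.6,"linear":[15,-60,-130],"roll":10}
    - {"grip":0.7,"linear":[30,-115,-138],"roll":20}
    - {"grip":0.7,"linear":[45,-170,-138],"roll":30}
    - {"grip":0.7,"linear":[60,-225,-138],"roll":40}
    - {"grip":0.7,"linear":[75,-280,-138],"roll":50}
    - {"grip":0.7,"linear":[95,-335,-138],"roll":60}
    - {"grip":0.7,"linear":[110,-390,-138],"roll":70}
    - {"grip":0.7,"linear":[125,-445,-138],"roll":80}

```text
time_s: 15.9
position: [0.525, -0.3142, 0.1702]
tcp_rot: [1.999, 2.422, 0.0]
contact_force: [-0.1, 0.2, -0.1]
opening: 0.0599
grasp_force: 0.0
```

```bash
python3 -c "
from h import *
go(.50,-.42,.16,-34)"
```

```text
at [ 0.525  -0.3142  0.1702] yaw 10.9 -> linear [-99. -45.  10.] roll 44.9 j6 -0.92
```

drive_tool:
  series:
    - {"grip":0.75,"linear":[-25,-10,0],"roll":10}
    - {"grip":0.75,"linear":[-50,-20,0],"roll":20}
    - {"grip":0.75,"linear":[-75,-32,5],"roll":30}
    - {"grip":0.75,"linear":[-90,-40,10],"roll":40}
    - {"grip":0.75,"linear":[-95,-43,10],"roll":45}
    - {"grip":0.75,"linear":[-95,-43,10],"roll":45}
    - {"grip":0.75,"linear":[-95,-43,10],"roll":45}
    - {"grip":0.75,"linear":[-95,-43,10],"roll":45}
    - {"grip":0.75,"linear":[-95,-43,10],"roll":45}
    - {"grip":0.75,"linear":[-95,-43,10],"roll":45}

```text
time_s: 17.15
position: [0.5022, -0.4138, 0.1598]
tcp_rot: [2.77, 1.482, -0.0]
contact_force: [0.2, 0.1, 0.2]
opening: 0.064
grasp_force: 0.0
```

```bash
python3 -c "
from h import *
p,st=look('cross',.03,'w6.png',None,1.25)
go(.50,-.42,.16,-34)"
```

```text
cross 0.79 px [325. 204.] centroid [ 0.4976 -0.4246] ext [326. 204.  43.  72.]
  origin 0.74 [321. 197.] [ 0.493  -0.4239]
at [ 0.5021 -0.4139  0.1598] yaw -33.7 -> linear [-6.  2. -0.] roll 0.3 j6 -0.27
```

View pics/w6.png

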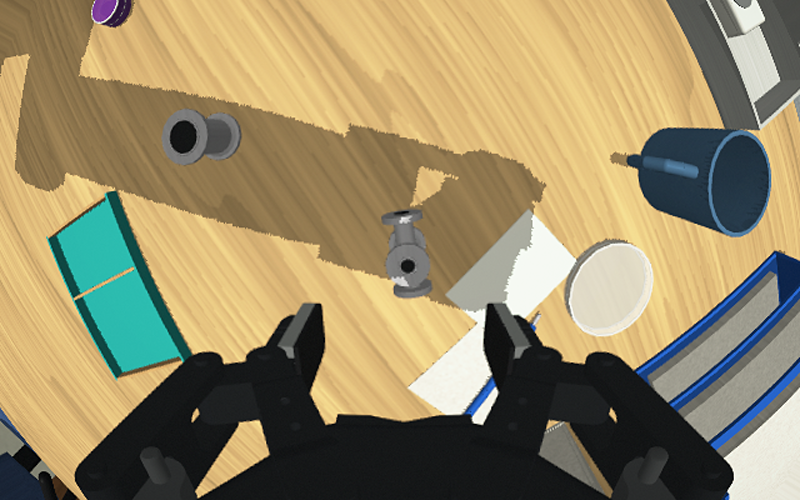

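```bash
python3 -c "
from h import *
st=r.get_state();p=viewer.get_image('wrist')
a=at(p,(322.5,172.5),.03,st);b=at(p,(329.6,232.8),.03,st);c=at(p,(325.6,213),.06,st)
d=a-b;ang=np.degrees(np.arctan2(d[1],d[0]));m=(a+b)/2
print(a,b,m,c,np.hypot(*d[:2]),ang)
y=ang+90;y=(y+34+90)%180-34-90
x,yy=(m[:2]+c[:2])/2
go(x,yy,.085,y);go(x,yy,.042,y)"
```

```text
[ 0.5115 -0.3991  0.03  ] [ 0.4849 -0.451   0.03  ] [ 0.4982 -0.425   0.03  ] [ 0.4979 -0.424   0.06  ] 0.05829850138204437 62.854391049027534
at [ 0.5021 -0.414   0.1598] yaw -33.7 -> linear [-11.   3.  75.] roll -6.6 j6 -0.27
at [ 0.5021 -0.414   0.1598] yaw -33.7 -> linear [-11.   3. 118.] roll -6.6 j6 -0.27
```

The cross is found: the arms lie at 63° and the centre is at (0.498,-0.4245). The fingers will close either side of the arms' plane.

drive_tool:
  series:
    - {"grip":0.75,"linear":[-11,3,20],"roll":-7}
    - {"grip":0.75,"linear":[-11,3,60],"roll":-7}
    - {"grip":0.75,"linear":[-11,3,95],"roll":-7}
    - {"grip":0.75,"linear":[-11,3,112],"roll":-7}
    - {"grip":0.75,"linear":[-11,3,118],"roll":-7}
    - {"grip":0.75,"linear":[-11,3,118],"roll":-7}
    - {"grip":0.1,"linear":[-11,3,118],"roll":-7}
    - {"grip":0.1,"linear":[-11,3,118],"roll":-7}
    - {"grip":0.1,"linear":[-11,3,118],"roll":-7}
    - {"grip":0.1,"linear":[-11,3,118],"roll":-7}

```text
time_s: 18.6
position: [0.4991, -0.4256, 0.0433]
tcp_rot: [2.673, 1.647, 0.0]
contact_force: [-0.9, 0.7, 6.7]
opening: 0.0273
grasp_force: 43.9
```

drive_tool:
  series:
    - {"grip":0.1,"linear":[0,0,0],"roll":0}
    - {"grip":0.1,"linear":[0,0,0],"roll":0}
    - {"grip":0.1,"linear":[0,0,-10],"roll":0}
    - {"grip":0.1,"linear":[0,0,-30],"roll":0}
    - {"grip":0.1,"linear":[0,0,-60],"roll":0}
    - {"grip":0.1,"linear":[0,0,-85],"roll":0}
    - {"grip":0.1,"linear":[0,0,-95],"roll":0}
    - {"grip":0.1,"linear":[0,0,-95],"roll":0}
    - {"grip":0.1,"linear":[0,0,-95],"roll":0}
    - {"grip":0.1,"linear":[0,0,-95],"roll":0}

```text
time_s: 19.85
position: [0.498, -0.4242, 0.1354]
tcp_rot: [-2.673, -1.647, 0.001]
contact_force: [0.3, -0.7, -1.4]
opening: 0.0274
grasp_force: 44.4
```

```bash
python3 -c "
from h import *
go(.644,.211,.137,-88.5)
print(r.get_state()['joints'])"
```

```text
at [ 0.498  -0.4242  0.1354] yaw -26.7 -> linear [ 633. -155.   -1.] roll 61.8 j6 -0.41
[-0.8786  0.3512  1.6108  0.      1.1819 -0.4121]
```

drive_tool:
  series:
    - {"grip":0.1,"linear":[30,-7,0],"roll":5}
    - {"grip":0.1,"linear":[80,-20,-10],"roll":12}
    - {"grip":0.1,"linear":[135,-33,-10],"roll":19}
    - {"grip":0.1,"linear":[190,-46,-10],"roll":26}
    - {"grip":0.1,"linear":[245,-60,-10],"roll":33}
    - {"grip":0.1,"linear":[300,-73,-10],"roll":40}
    - {"grip":0.1,"linear":[355,-87,-10],"roll":47}
    - {"grip":0.1,"linear":[410,-100,-10],"roll":54}
    - {"grip":0.1,"linear":[465,-114,-10],"roll":60}
    - {"grip":0.1,"linear":[510,-125,-10],"roll":62}

```text
time_s: 21.1
position: [0.616, 0.0891, 0.146]
tcp_rot: [-3.141, -0.034, 0.002]
contact_force: [0.2, 0.1, -1.0]
opening: 0.0274
grasp_force: 44.5
```

```bash
python3 -c "
from h import *
go(.644,.211,.125,-88.5)"
```

```text
at [0.616  0.0891 0.146 ] yaw -88.8 -> linear [  31. -121.   21.] roll -0.3 j6 1.51
```

drive_tool:
  series:
    - {"grip":0.1,"linear":[12,-45,0],"roll":0}
    - {"grip":0.1,"linear":[24,-90,0],"roll":0}
    - {"grip":0.1,"linear":[29,-112,5],"roll":0}
    - {"grip":0.1,"linear":[30,-121,15],"roll":0}
    - {"grip":0.1,"linear":[30,-121,21],"roll":0}
    - {"grip":0.1,"linear":[30,-121,21],"roll":0}
    - {"grip":0.1,"linear":[30,-121,21],"roll":0}
    - {"grip":0.1,"linear":[30,-121,21],"roll":0}
    - {"grip":0.1,"linear":[30,-121,21],"roll":0}
    - {"grip":0.1,"linear":[30,-121,21],"roll":0}

```text
time_s: 22.35
position: [0.6436, 0.2085, 0.126]
tcp_rot: [-3.141, -0.035, -0.0]
contact_force: [-0.3, -0.7, -0.8]
opening: 0.0271
grasp_force: 44.5
```

```bash
python3 -c "
from h import *
p,st=look('cross',.1,'w7.png',None,1.25)
go(.644,.211,.046,-88.5)"
```

```text
cross 0.92 px [322. 243.] centroid [0.6383 0.209 ] ext [325. 243.  65. 119.]
cross 0.57 px [593. 210.] centroid [ 0.6612 -0.0025] ext [591. 205.  98. 105.]
  origin 0.56 [321. 223.] [0.614  0.2098]
at [0.6435 0.2086 0.1258] yaw -88.7 -> linear [ 1. -2. 80.] roll -0.2 j6 1.69
```

View pics/w7.png

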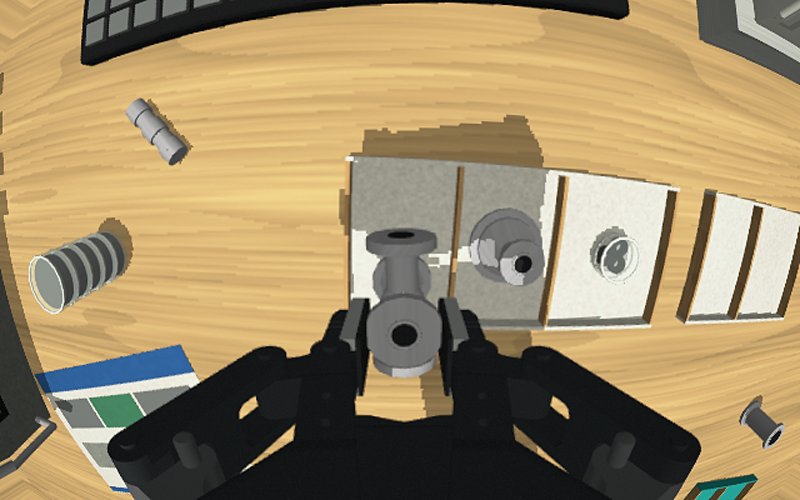

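The cross hangs upright over the narrow end bay, and the reducer (505,255) and small box stand in their bays. Lowering it.

drive_tool:
  series:
    - {"grip":0.1,"linear":[1,-2,25],"roll":0}
    - {"grip":0.1,"linear":[1,-2,50],"roll":0}
    - {"grip":0.1,"linear":[1,-2,69],"roll":0}
    - {"grip":0.1,"linear":[1,-2,77],"roll":0}
    - {"grip":0.1,"linear":[1,-2,80],"roll":0}
    - {"grip":0.1,"linear":[1,-2,81],"roll":0}
    - {"grip":0.1,"linear":[1,-2,81],"roll":0}
    - {"grip":0.55,"linear":[1,-2,81],"roll":0}
    - {"grip":0.55,"linear":[1,-2,81],"roll":0}
    - {"grip":0.55,"linear":[1,-2,81],"roll":0}

```text
time_s: 23.75
position: [0.6442, 0.2106, 0.0445]
tcp_rot: [-3.141, -0.035, 0.001]
contact_force: [-0.3, -0.0, -0.5]
opening: 0.0469
grasp_force: 0.0
```

```bash
python3 -c "
from h import *
go(.44,.138,.12,-90)"
```

```text
at [0.6442 0.2106 0.0445] yaw -88.7 -> linear [-206.   68.  -75.] roll 1.3 j6 1.7
```

drive_tool:
  series:
    - {"grip":0.55,"linear":[0,0,-25],"roll":0}
    - {"grip":0.55,"linear":[0,0,-65],"roll":0}
    - {"grip":0.55,"linear":[-20,7,-95],"roll":0}
    - {"grip":0.9,"linear":[-70,23,-95],"roll":1}
    - {"grip":0.9,"linear":[-120,40,-95],"roll":1}
    - {"grip":0.9,"linear":[-170,57,-90],"roll":1}
    - {"grip":0.9,"linear":[-206,68,-80],"roll":1}
    - {"grip":0.9,"linear":[-206,68,-75],"roll":1}
    - {"grip":0.9,"linear":[-206,68,-75],"roll":1}
    - {"grip":0.9,"linear":[-206,68,-75],"roll":1}
  force: 25

```text
time_s: 25.0
position: [0.4414, 0.1382, 0.1205]
tcp_rot: [-3.141, -0.008, -0.002]
contact_force: [0.2, 0.2, 0.4]
opening: 0.077
grasp_force: 0.0
```

```bash
python3 -c "
from h import *
p,st=look('box_large',.011,'w8.png',None,1.25)
go(.44,.138,.01,-90)"
```

```text
box_large 0.98 px [322. 196.] centroid [0.4431 0.1393] ext [322. 198.  66.  71.]
  origin 0.92 [321. 190.] [0.4456 0.1399]
  origin 0.74 [623. 212.] [ 0.4208 -0.2687]
at [0.4409 0.1382 0.1202] yaw -89.7 -> linear [ -1.   0. 110.] roll 0.3 j6 1.62
```

View pics/w8.png

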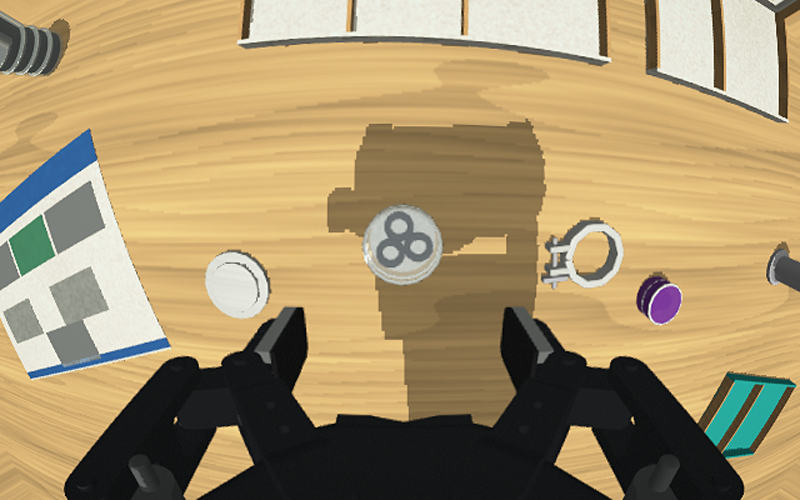

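The large box is at (402,245), centred between the fingers; the blank and clamp are clear of them. Grasping it.

drive_tool:
  series:
    - {"grip":0.9,"linear":[3,-1,40],"roll":0}
    - {"grip":0.9,"linear":[3,-1,80],"roll":0}
    - {"grip":0.9,"linear":[3,-1,105],"roll":0}
    - {"grip":0.9,"linear":[3,-1,114],"roll":0}
    - {"grip":0.9,"linear":[3,-1,114],"roll":0}
    - {"grip":0.4,"linear":[3,-1,114],"roll":0}
    - {"grip":0.4,"linear":[3,-1,114],"roll":0}
    - {"grip":0.4,"linear":[3,-1,114],"roll":0}
    - {"grip":0.4,"linear":[3,-1,114],"roll":0}
    - {"grip":0.4,"linear":[3,-1,114],"roll":0}
  force: 30

```text
time_s: 26.4
position: [0.4443, 0.1392, 0.0073]
tcp_rot: [-3.141, -0.008, -0.004]
contact_force: [-0.9, 0.3, 6.8]
opening: 0.0507
grasp_force: 30.9
```

drive_tool:
  series:
    - {"grip":0.4,"linear":[0,0,0],"roll":0}
    - {"grip":0.4,"linear":[0,0,-15],"roll":0}
    - {"grip":0.4,"linear":[0,0,-50],"roll":0}
    - {"grip":0.4,"linear":[15,10,-85],"roll":0}
    - {"grip":0.4,"linear":[50,50,-100],"roll":0}
    - {"grip":0.4,"linear":[80,100,-100],"roll":0}
    - {"grip":0.4,"linear":[110,150,-100],"roll":0}
    - {"grip":0.4,"linear":[135,200,-100],"roll":0}
    - {"grip":0.4,"linear":[160,250,-100],"roll":0}
    - {"grip":0.4,"linear":[180,290,-100],"roll":0}

```text
time_s: 27.65
position: [0.6253, -0.1523, 0.1071]
tcp_rot: [3.141, 0.006, 0.002]
contact_force: [-1.3, -0.4, -0.6]
opening: 0.0504
grasp_force: 31.6
```

```bash
python3 -c "
from h import *
go(.633,-.178,.1,-87.5)"
```

```text
at [ 0.6253 -0.1523  0.1071] yaw -89.8 -> linear [ 8. 26.  7.] roll -2.3 j6 1.15
```

drive_tool:
  series:
    - {"grip":0.4,"linear":[8,26,5],"roll":3}
    - {"grip":0.4,"linear":[8,26,10],"roll":3}
    - {"grip":0.4,"linear":[8,26,15],"roll":3}
    - {"grip":0.4,"linear":[8,26,17],"roll":3}
    - {"grip":0.4,"linear":[8,26,17],"roll":3}
    - {"grip":0.4,"linear":[8,26,17],"roll":3}
    - {"grip":0.4,"linear":[8,26,17],"roll":3}
    - {"grip":0.4,"linear":[8,26,17],"roll":3}
    - {"grip":0.4,"linear":[8,26,17],"roll":3}
    - {"grip":0.4,"linear":[8,26,17],"roll":3}

```text
time_s: 28.9
position: [0.6325, -0.1761, 0.0888]
tcp_rot: [-3.141, 0.075, 0.0]
contact_force: [-0.5, 0.3, -0.4]
opening: 0.0504
grasp_force: 31.6
```

```bash
python3 -c "
from h import *
st=r.get_state();p=viewer.get_image('wrist')
go(.633,-.178,.0105,-93)
c=np.cos(np.radians(-3));s=np.sin(np.radians(-3))
im=p['image'][:,:,::-1].copy();A=axes(st);T=np.eye(4);T[:3,:3]=A;T[:3,3]=st['position'];M=np.linalg.inv(T@p['tool_from_camera'])
for x,y in [(a,b) for a in(-57,57) for b in(-87.5,12.5,15.5,87.5)]:
    w=np.array([.635+(x*c-y*s)/1e3,-.140+(x*s+y*c)/1e3,.016,1]);q=(M@w)[:3];q=np.array([q[0],-q[1],-q[2]])
    t=np.arctan2(np.hypot(q[0],q[1]),q[2]);K=p['K'];f=t/np.hypot(q[0],q[1]);cv2.circle(im,(int(K[0,2]+K[0,0]*q[0]*f),int(K[1,2]+K[1,1]*q[1]*f)),2,(0,0,255),-1)
cv2.imwrite('pics/w9.png',cv2.resize(im,None,fx=1.25,fy=1.25))
"
```

```text
at [ 0.6325 -0.1761  0.0888] yaw -92.7 -> linear [ 1.  2. 78.] roll 0.3 j6 1.17
```

View pics/w9.png

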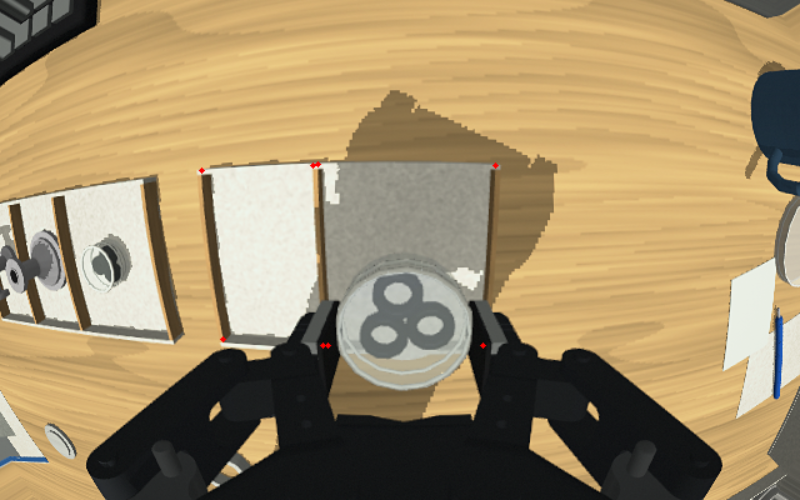

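The predicted corners of the two-bay tray match, and the large box hangs over the wide bay. Lowering it.

drive_tool:
  series:
    - {"grip":0.4,"linear":[1,0,35],"roll":0}
    - {"grip":0.4,"linear":[1,0,62],"roll":0}
    - {"grip":0.4,"linear":[1,0,73],"roll":0}
    - {"grip":0.4,"linear":[1,0,77],"roll":0}
    - {"grip":0.4,"linear":[1,0,78],"roll":0}
    - {"grip":0.4,"linear":[1,0,78],"roll":0}
    - {"grip":0.7,"linear":[1,0,78],"roll":0}
    - {"grip":0.7,"linear":[1,0,78],"roll":0}
    - {"grip":0.7,"linear":[1,0,78],"roll":0}
    - {"grip":0.7,"linear":[1,0,78],"roll":0}

```text
time_s: 30.2
position: [0.6335, -0.1761, 0.0109]
tcp_rot: [3.141, -0.075, 0.0]
contact_force: [-0.1, 0.2, -0.5]
opening: 0.0602
grasp_force: 0.0
```

```bash
python3 -c "
from h import *
go(.415,-.257,.15,-90)"
```

```text
at [ 0.6335 -0.1761  0.0109] yaw -92.7 -> linear [-214.   91. -139.] roll -2.7 j6 1.18
```

drive_tool:
  series:
    - {"grip":0.7,"linear":[0,0,-25],"roll":0}
    - {"grip":0.7,"linear":[0,0,-75],"roll":0}
    - {"grip":0.7,"linear":[-10,5,-125],"roll":0}
    - {"grip":0.9,"linear":[-55,23,-139],"roll":-3}
    - {"grip":0.9,"linear":[-105,45,-139],"roll":-3}
    - {"grip":0.9,"linear":[-155,66,-139],"roll":-3}
    - {"grip":0.9,"linear":[-195,83,-139],"roll":-3}
    - {"grip":0.9,"linear":[-214,91,-139],"roll":-3}
    - {"grip":0.9,"linear":[-214,91,-139],"roll":-3}
    - {"grip":0.9,"linear":[-214,91,-139],"roll":-3}
  force: 45

```text
time_s: 31.45
position: [0.416, -0.2568, 0.15]
tcp_rot: [3.141, 0.008, 0.001]
contact_force: [-0.4, 0.1, -0.9]
opening: 0.0769
grasp_force: 0.0
```

```bash
python3 -c "
from h import *
p,st=look('nipple',.03,'w10.png',None,1.25)
go(.415,-.257,.043,-90)"
```

```text
nipple 0.9 px [328. 192.] centroid [ 0.4176 -0.2611] ext [330. 193.  50.  60.]
nipple 0.4 px [ 4. 39.] centroid [0.6331 0.1727] ext [ 5. 40. 10. 15.]
  origin 0.8 [329. 183.] [ 0.4197 -0.2631]
at [ 0.4161 -0.2566  0.1498] yaw -89.7 -> linear [ -1.   0. 107.] roll 0.3 j6 0.78
```

View pics/w10.png

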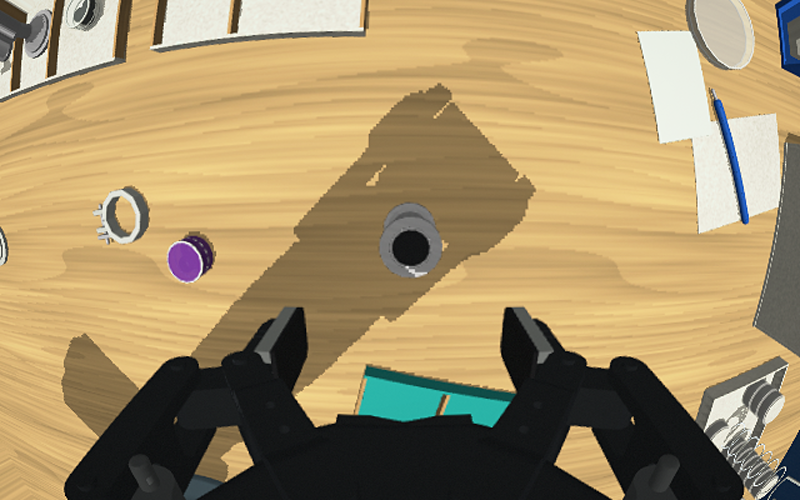

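The nipple is at (410,245), about 5 mm right of the finger centre line. Grasping it.

drive_tool:
  series:
    - {"grip":0.9,"linear":[2,5,30],"roll":0}
    - {"grip":0.9,"linear":[2,5,65],"roll":0}
    - {"grip":0.9,"linear":[2,5,95],"roll":0}
    - {"grip":0.9,"linear":[2,5,107],"roll":0}
    - {"grip":0.9,"linear":[2,5,107],"roll":0}
    - {"grip":0.2,"linear":[2,5,107],"roll":0}
    - {"grip":0.2,"linear":[2,5,107],"roll":0}
    - {"grip":0.2,"linear":[2,5,107],"roll":0}
    - {"grip":0.2,"linear":[2,5,107],"roll":0}
    - {"grip":0.2,"linear":[2,5,107],"roll":0}

```text
time_s: 32.85
position: [0.4184, -0.2625, 0.0443]
tcp_rot: [3.14, 0.007, 0.003]
contact_force: [-0.5, 1.9, 6.0]
opening: 0.0373
grasp_force: 44.4
```

drive_tool:
  series:
    - {"grip":0.2,"linear":[0,0,0],"roll":0}
    - {"grip":0.2,"linear":[0,0,-15],"roll":0}
    - {"grip":0.2,"linear":[0,0,-45],"roll":0}
    - {"grip":0.2,"linear":[10,-5,-75],"roll":0}
    - {"grip":0.2,"linear":[50,-40,-85],"roll":0}
    - {"grip":0.2,"linear":[95,-80,-85],"roll":0}
    - {"grip":0.2,"linear":[140,-115,-85],"roll":0}
    - {"grip":0.2,"linear":[180,-145,-85],"roll":0}
    - {"grip":0.2,"linear":[205,-165,-85],"roll":0}
    - {"grip":0.2,"linear":[210,-170,-85],"roll":0}

```text
time_s: 34.1
position: [0.6277, -0.0896, 0.1285]
tcp_rot: [3.141, 0.011, 0.001]
contact_force: [-0.5, -0.6, -1.4]
opening: 0.0375
grasp_force: 45.3
```

drive_tool:
  series:
    - {"grip":0.2,"linear":[0,0,0],"roll":0}
    - {"grip":0.2,"linear":[0,0,0],"roll":0}
    - {"grip":0.2,"linear":[0,0,0],"roll":0}
    - {"grip":0.2,"linear":[0,0,0],"roll":0}
    - {"grip":0.2,"linear":[0,0,0],"roll":0}
    - {"grip":0.2,"linear":[0,0,0],"roll":0}
    - {"grip":0.2,"linear":[0,0,0],"roll":0}
    - {"grip":0.2,"linear":[0,0,0],"roll":0}
    - {"grip":0.2,"linear":[0,0,0],"roll":0}
    - {"grip":0.2,"linear":[0,0,0],"roll":0}

```text
time_s: 35.35
position: [0.6266, -0.0908, 0.1278]
tcp_rot: [3.142, 0.008, -0.0]
contact_force: [0.3, -0.2, -1.9]
opening: 0.0372
grasp_force: 45.3
```

```bash
python3 -c "
from h import *
go(.638,-.088,.047,-90)"
```

```text
at [ 0.6266 -0.0908  0.1278] yaw -89.7 -> linear [11. -3. 81.] roll 0.3 j6 1.24
```

drive_tool:
  series:
    - {"grip":0.2,"linear":[11,-3,20],"roll":0}
    - {"grip":0.2,"linear":[11,-3,48],"roll":0}
    - {"grip":0.2,"linear":[11,-3,68],"roll":0}
    - {"grip":0.2,"linear":[11,-3,77],"roll":0}
    - {"grip":0.2,"linear":[11,-3,80],"roll":0}
    - {"grip":0.2,"linear":[11,-3,81],"roll":0}
    - {"grip":0.2,"linear":[11,-3,81],"roll":0}
    - {"grip":0.7,"linear":[11,-3,81],"roll":0}
    - {"grip":0.7,"linear":[11,-3,81],"roll":0}
    - {"grip":0.7,"linear":[11,-3,81],"roll":0}

```text
time_s: 36.6
position: [0.6378, -0.0878, 0.0471]
tcp_rot: [3.141, 0.008, 0.001]
contact_force: [-0.5, -0.7, -0.7]
opening: 0.0599
grasp_force: 0.0
```

drive_tool:
  series:
    - {"grip":0.7,"linear":[0,0,0],"roll":0}
    - {"grip":0.7,"linear":[0,0,-15],"roll":0}
    - {"grip":0.7,"linear":[0,0,-50],"roll":0}
    - {"grip":0.7,"linear":[0,0,-100],"roll":0}
    - {"grip":0.7,"linear":[-30,0,-140],"roll":0}
    - {"grip":0.7,"linear":[-80,0,-160],"roll":0}
    - {"grip":0.7,"linear":[-130,0,-160],"roll":0}
    - {"grip":0.7,"linear":[-180,0,-160],"roll":0}
    - {"grip":0.7,"linear":[-200,0,-160],"roll":0}
    - {"grip":0.7,"linear":[-200,0,-160],"roll":0}

```text
time_s: 37.85
position: [0.4372, -0.0888, 0.2079]
tcp_rot: [3.141, 0.006, 0.003]
contact_force: [-0.5, 0.2, 0.6]
opening: 0.0593
grasp_force: 0.0
```

```bash
python3 -c "
from h import *
p=viewer.get_image('scene');save(p,'s1.png',(150,130,470,370),2.5)
"
```

```text
(no output)
```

View pics/s1.png

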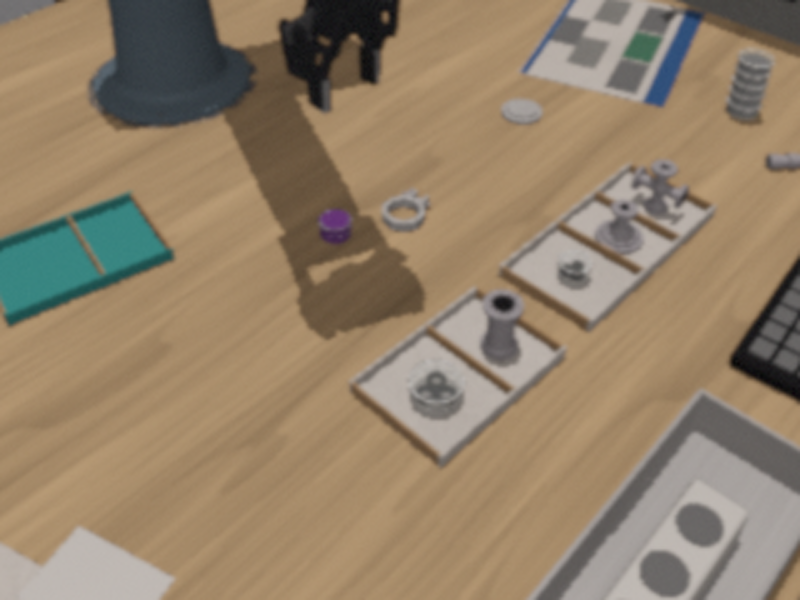

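All five things stand upright in their bays: small box (574,270), reducer (622,232), cross (659,190), large box (437,388) and nipple (500,325). The blank flange, clamp, stack and purple box are where they were. Handing in.

```bash
python3 -c "
from h import *
print(order.job_done())"
```

```text
the job is handed in; nothing more can be done
None
```

Both kits are made up, with all five items upright in their bays and the bystanders left alone; the job was handed in at about 38 s of the 144 s allowed, and no verdict was returned.

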